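# Unfold the recipe easel

### The arm

A 7-joint arm with a two-finger parallel gripper is mounted at the origin on a cart in front of the work surface, level with it; the furniture and walls round the work are solid. World frame = base frame: x ahead of the robot, y to its left, z up, the work surface at z = 0. Lengths are in m, angles in rad, forces in N, time in s.
With the tool pointing down it reaches from about 0.4 to 0.875 m from the base axis. Payload 4.4 kg.
Tool frame: the origin (TCP) lies on the centre line of the jaws, within the pads' length; the fingertips stand 14 mm ahead of it and the grasp point (between the pads) lies 5 mm behind it (robot.tips_ahead is the distance from the TCP to the fingertips, in m); z points along the fingers, y is the line along which they close (so a half turn about z gives the same grasp; the last joint's range is limited). The gripper opens to 85 mm and grips with 20 to 120 N. Pads are 22 mm wide; open, the fingers measure 114 mm over their backs; the gripper's body (76 mm by 85 mm) begins 54 mm behind the grasp point. The pads swing forward as they close: fully open they stand 13 mm farther back than shut.
Start: joints at [-1.168, 0.628, 0.038, 1.517, -0.027, 0.996, -0.02], TCP at [0.294, 0.58, 0.245] pointing down, gripper open.
Joint ranges: [-3.06, 3.06], [-0.37, 2.12], [-1.25, 1.32], [0.18, 2.47], [-1.1, 4.24], [0.23, 1.98], [-2.94, 2.94]. Speed limits (rad/s): [2.57, 2.57, 3.14, 3.14, 3.14, 3.14, 3.14].

### API

Orientations are given as a rotation vector (axis times angle).
In Python, from bench import robot gives the robot as it stands.
- The arm moves only by the shell command python3 -m crank 'ROWS' [OPENING] [FORCE]. ROWS is JSON, a list of rows, each a list of 6 numbers: the shift along the tool's x, y, z in m, then the turn, a rotation vector about the tool's x, y, z in degrees. In form: [[dx, dy, dz, rx, ry, rz], ...]. A call has 1 to 12 rows; each row is the pose to reach, as a shift and turn from the pose commanded when the call began, along the tool's axes at that moment; what a row does not reach only later rows make up. A row lasts 1/12 s, in which the tool goes at most 41.7 mm and 7.16 degrees, less where a joint would pass 70% of its speed; a pose out of reach is approached as far as the arm can. A call with a gripper value outside its range is refused whole. OPENING is the finger opening in m, from 0 to 0.0854, set as the call begins (- or left out, the last holds). The fingers move at their own pace and stop on an object; FORCE is the grip in N (left out, the last holds). Time passes only in rows, so rows that repeat a pose let the fingers close. It gives the time, the measured TCP pose, the force, the opening and the grip force at its end, in the units of the state.
- robot.get_obs(): the state, without advancing time (a new reading comes with each control period).
- robot.grab_frame(name): name is "scene" or "top" or "wrist"; returns a dict with "pixels" (420x560x3 uint8, red, green, blue), "z_map" (420x560 float32, m along the optical axis (not along the pixel's ray), 0 where there is no reading), "fovy" (degrees; the focal length in pixels is half the picture's height over the tangent of half this angle, whatever the lens; pixels are square), "cx", "cy" (the principal point, pixels), "rvec" (rotation vector, rad) and "tvec" (3), from world to camera coordinates, as OpenCV has them; the wrist camera has in their place "T_tool_cam" (4x4, takes a point from camera to tool coordinates, whose origin is the TCP and whose axes are the flange's). Camera axes: x right, y down, z forward; pixel columns grow to the right and rows downward; lengths in m; the calibration is good to about 2 mm. A picture is of the moment at which its call begins: read the wrist's pose just before it.
- robot.close_job(): hands the job in; it is judged then, once.
Trained networks look in a picture, given as the dict that the camera call returned (one of the last four; its "shot" number tells which), for a name from the list of things; names that differ only in an ending like _2 or _b are one class to them, and where a whole thing is asked for, a point or a joint stands for the part that bears it (a point fixed in the world has none). Each returns a list of dicts, best first, with "confidence" (0 to 1); they miss things now and then, are a little off and sometimes report something else, mostly with a low value. They report only what shows in the picture. A call takes as long as a camera call.
- robot.search_frame(picture, target): "at" ([column, row] in pixels, amid what is visible of it).
- robot.outline_of(picture, target): "mask" (420x560 bool, what is visible of it) and "at" ([column, row] in pixels, amid what is visible of it).
- robot.mark_of(picture, target): "at" ([column, row] in pixels: a listed point, or the origin of a listed thing).
The state is a dict: "time_s": time; "qpos": joint angles; "dq": joint speeds; "effort": joint torques, N m; "position": TCP position; "tool_rot": TCP orientation; "ft_force": force on the tool from outside, world axes, zero at the start; "ft_torque": the same for the moment, N m; "gripper_width": opening from 0.0 (shut) to 1.0 (fully open); "grasp_force": force on a finger pad.
Only numpy, scipy, OpenCV 4.12 (cv2) and the standard library are available. Lean on these libraries where they do the work, as an engineer would, in place of code of your own. Each camera call takes 0.05 s, during which the arm holds its last target. There are 200 camera calls.

### The job

Set up the wooden recipe easel: swing its folded prop leg out past dead centre until it meets its rubber stop, and press it home there with a firm but gentle push, about 10 N, for a moment. Then tip the upright rest gently backwards so that it leans on the leg, and let go. Never push the leg or the rest with 20 N or more, and do not disturb the jars and the shaker beside the easel.

Things in the scene. Friction and masses are not known exactly. Their poses are not given: they have to be found in the camera images.
- stand: Base board of the recipe easel, brown wood, 180 (x) x 240 (y) x 14 mm, screwed to the worktop. Origin: centre of its underside, on the worktop; x points from the rest to its rear (which is towards the robot's right, -y of the world, within 25 deg), y along the rest, away from the robot, z up.
- pin (a point): Top of the steel hinge pin of the leg (12 mm thick, cap 18 mm) at x = 55, y = -60, z = 118 mm of the base board.
- rest: Upright rest for the book, at the board's front: pale wooden panel 8 mm thick (x), 220 mm wide (y), with a ledge 28 mm to the front (-x), up to 19 mm over the origin. Origin on its hinge axis at x = -60, y = 0, z = 20 mm of the board; z runs up the panel, x is its normal (rearwards). It tips about y. Starts within 0.07 rad of upright; friction holds it.
- rest_top (a point): Middle of the rest's top edge, 125 mm up the panel. Pushed rearwards (+x) more than about 0.15 rad from upright, the rest goes on slowly by its own weight (0.6 kg) until it meets the leg's tip, at a lean of about 0.3 to 0.45 rad. If the leg is not past dead centre it gives way and the rest falls much farther.
- leg: Prop leg behind the rest: pale wooden plate 8 mm thick (y), on edge, turning about the pin. Origin on the pin's axis, 14 mm above the worktop; x along the leg, z up. Plate from x = 8 to 71, z = 10 to 96 mm. Folded, its yaw is 90 deg relative to the board (x along the board's +y); starts at 90 to 115 deg. Swings out counterclockwise from above (yaw grows).
- leg_tip (a point): Centre of the 12 mm black nylon ball at the leg's tip, x = 77, z = 90 mm of the leg. Dead centre, the leg pointing straight at the rest, is at a yaw of 180 deg relative to the board; the stop is met at about 190 to 217 deg. The leg is light: under 1 N at 60 mm from the pin moves it, and it stays where it is left.
- stop: Steel stop bracket clamped on the pin, 66 mm long, 42 mm high. Origin on the pin's axis, 14 mm above the worktop; x points about where the leg ends (yaw 201 to 207 deg relative to the board); its flange stands at y = 24 to 29 mm, on the far side of the leg's swing. A rubber dome sticks out of the flange towards the leg.
- dome_seat (a point): Where the rubber dome's screw leaves the flange: x = 40, y = 24, z = 28 mm of the stop. How far the 14 mm dome is screwed out is not reported: the leg meets it anywhere from 0.2 rad less to 0.2 rad more than the stop's yaw; feel for it. It is stiff, giving under 1 mm at 20 N. Pressed home means over 10 N on the dome for 0.2 s: a push of 8 to 12 N at 60 mm from the pin gives it.
- spice_jar: Bystander: spice jar with dark lid, 41 mm across, 105 mm tall, loose; origin at the centre of its underside.
- salt: Bystander: salt shaker, 44 mm across, 90 mm tall, loose; origin at the centre of its underside.
- honey: Bystander: honey jar, 58 x 62 x 86 mm, loose; origin at the centre of its underside.

How it is judged:
By the outcome, as a careful person would: the job done as asked, in the order asked, and still so for the second after the job is handed in, with the robot touching nothing.
It also fails if it takes over 61 s, if anything falls off the work surface, if the arm or the gripper's body presses on something with over 40 N, if the wrist force passes 120 N, or if a joint passes its speed limit or range.

## Working session

There is one attempt and no reset: what is moved stays moved. The work goes in short steps, Python scripts to look and compute and a shell command to move; the robot and the scene stay as the last step left them, time stands still between calls to the robot, and variables do not carry over. Pictures are saved under pics/ and viewed, at most 10 in all, crops included, and the job is handed in when it is done.

```bash
mkdir -p pics; ls; cat > h.py <<'E'
import numpy as np, cv2
from scipy.spatial.transform import Rotation as R
from bench import robot
def cam(p):
    f=210/np.tan(np.radians(p["fovy"])/2)
    Rm=cv2.Rodrigues(np.array(p["rvec"],float))[0]; return f,Rm,np.array(p["tvec"],float)
def world(p,uv,z=None):
    """pixel -> world, by plane height z or by depth map"""
    f,Rm,t=cam(p); d=np.array([(uv[0]-p["cx"])/f,(uv[1]-p["cy"])/f,1])
    if z is None:
        u,v=int(round(uv[0])),int(round(uv[1])); s=np.median(p["z_map"][v-1:v+2,u-1:u+2])
    else:
        c=-Rm.T@t; r=Rm.T@d; s=(z-c[2])/r[2]
    return Rm.T@(d*s-t)
def cloud(p,m):
    f,Rm,t=cam(p); v,u=np.nonzero(m&(p["z_map"]>0)); s=p["z_map"][v,u]
    return (np.c_[(u-p["cx"])/f*s,(v-p["cy"])/f*s,s]-t)@Rm
def save(p,n): cv2.imwrite(f"pics/{n}.png",p["pixels"][:,:,::-1])
E
python3 - <<'E'
from h import *
for n in("scene","top"):
    p=robot.grab_frame(n); save(p,n+"0")
    print(n, cam(p)[0], -cam(p)[1].T@cam(p)[2])
    for t in["stand","pin","rest","rest_top","leg","leg_tip","stop","dome_seat","spice_jar","salt","honey"]:
        r=robot.mark_of(p,t)
        for q in r[:2]: print(t,np.round(q["at"],1),round(q["confidence"],2),np.round(world(p,q["at"]),3))
E
python3 -c "
from bench import robot
o=robot.get_obs();print(o)"
```

```text
pics
scene 519.2395386854023 [ 0.0769488  -0.75976224  0.63999933]
stand [312.7 265.9] 0.83 [ 0.462 -0.145  0.071]
stand [309.2 241.8] 0.19 [ 0.46  -0.137  0.119]
pin [311.2 240.5] 0.93 [ 0.466 -0.134  0.118]
rest [293.5 243.5] 0.89 [ 0.5   -0.012  0.024]
rest_top [290.7 191.6] 0.95 [ 0.499 -0.01   0.145]
leg [310.7 288. ] 0.61 [ 0.458 -0.143  0.021]
leg_tip [342.  231.6] 0.79 [ 0.539 -0.124  0.103]
leg_tip [289.  276.8] 0.48 [ 0.422 -0.129  0.052]
stop [312.  286.4] 0.72 [ 0.46  -0.144  0.024]
dome_seat [286.3 277.7] 0.98 [ 0.419 -0.124  0.049]
spice_jar [240.9 231.4] 0.96 [0.431 0.092 0.02 ]
salt [353.3 324.5] 0.97 [ 0.462 -0.268  0.031]
honey [391.3 296.2] 0.72 [ 0.567 -0.238  0.02 ]
top 529.3795591984034 [ 0.46454912 -0.00176245  1.3449454 ]
stand [304.2 209.3] 0.79 [ 0.507 -0.064  0.013]
pin [335.8 225.8] 0.61 [ 0.467 -0.133  0.118]
rest [282.3 209.7] 0.86 [ 0.501 -0.008  0.145]
rest [234.7 231.3] 0.59 [0.45  0.102 0.105]
rest_top [281.4 209. ] 0.59 [ 0.503 -0.006  0.144]
leg [333.4 227.1] 0.74 [ 0.464 -0.128  0.116]
leg_tip [327.7 192.9] 0.52 [ 0.544 -0.114  0.105]
stop [331.  
[... 407 characters left out ...]
6780918,  0.62837469,  0.03849177,  1.51739003, -0.02699894,
        0.9962655 , -0.01999323]), 'dq': array([ 7.22747764e-04, -1.79508146e-04, -3.38455067e-04, -3.42938881e-04,
        2.57426784e-05,  7.46960430e-04,  2.33022521e-03]), 'effort': array([ 1.58445500e-04, -5.63279772e+01,  1.22574806e+00, -1.93779355e+01,
        1.09324168e-02,  2.19479785e-03,  3.14049748e-05]), 'position': array([0.29365947, 0.57991953, 0.24533288]), 'tool_rot': array([-7.29655900e-01, -3.05566015e+00, -1.37359790e-04]), 'ft_force': array([ 0.23777373,  0.84263804, -0.47176038]), 'ft_torque': array([ 6.98250892e-05, -2.81707990e-02, -9.96936904e-03]), 'grasp_force': 0.0, 'gripper_width': 0.9942220997201562}
```

```bash
python3 - <<'E'
import cv2
a=cv2.imread("pics/scene0.png")[150:370,200:440];b=cv2.imread("pics/top0.png")[140:290,200:420]
import numpy as np
a=cv2.resize(a,(400,366));b=cv2.resize(b,(400,273))
cv2.imwrite("pics/a.png",np.hstack([a,np.vstack([b,np.zeros((93,400,3),np.uint8)])]))
E
```

```text
(no output)
```

View pics/a.png

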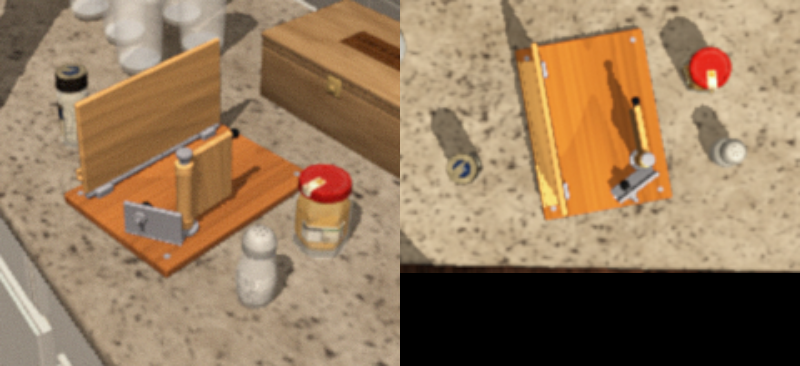

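```bash
python3 - <<'E'
from h import *
p=robot.grab_frame("top"); q=robot.grab_frame("scene")
def ch(n,pt): return
for pic in(p,q):
  for t in["rest","leg","salt","honey","spice_jar","stand"]:
    r=robot.outline_of(pic,t)
    if r:
        c=cloud(pic,r[0]["mask"]); print(t,round(r[0]["confidence"],2),len(c),np.round(np.percentile(c,[3,97],axis=0),3).tolist())
        if t in("rest","leg","stand"):
            zz=c[:,2]; top=c[zz>np.percentile(zz,97)-.008][:,:2] if t!="stand" else c[abs(zz-.014)<.004][:,:2]
            if len(top)>5:
                if t=="stand": r_=cv2.minAreaRect(top.astype(np.float32)); print("  rect",r_)
                else:
                    m=top.mean(0);d=np.linalg.svd(top-m)[2][0]; print("  top line",m,np.degrees(np.arctan2(d[1],d[0])),len(top))
E
```

```text
rest 0.85 1086 [[0.404, -0.025, 0.026], [0.591, 0.028, 0.147]]
  top line [ 0.49892597 -0.00694712] -168.83467119666327 318
leg 0.78 212 [[0.46, -0.132, 0.016], [0.541, -0.115, 0.113]]
  top line [ 0.50941079 -0.12365141] -168.72906887185428 99
salt 0.76 298 [[0.456, -0.263, 0.003], [0.493, -0.229, 0.091]]
honey 0.79 524 [[0.559, -0.24, 0.018], [0.609, -0.19, 0.09]]
spice_jar 0.69 287 [[0.43, 0.085, -0.0], [0.467, 0.122, 0.11]]
stand 0.6 6512 [[0.399, -0.158, 0.009], [0.625, 0.021, 0.144]]
  rect ((0.5117125511169434, -0.06848742067813873), (0.23963870108127594, 0.17982158064842224), 11.255141258239746)
rest 0.57 4823 [[0.395, -0.033, 0.023], [0.598, 0.007, 0.144]]
  top line [ 0.4895577  -0.01292266] -168.85088817749207 516
leg 0.87 1356 [[0.455, -0.145, 0.025], [0.537, -0.12, 0.11]]
  top line [ 0.49948738 -0.13013824] -167.060574257294 222
salt 0.64 1111 [[0.454, -0.271, 0.002], [0.489, -0.237, 0.089]]
honey 0.84 1765 [[0.557, -0.248, 0.004], [0.607, -0.2, 0.087]]
spice_jar 0.56 698 [[0.426, 0.083, 0.005], [0.462, 0.121, 0.107]]
stand 0.76 10860 [[0.393, -0.166, 0.007], [0.614, 0.005, 0.141]]
  rect ((0.5711010694503784, -0.022017180919647217), (0.44573894143104553, 0.2451464980840683), 35.19230270385742)
```

The pictures agree: the rest is upright on the left of the board, and the leg is nearly folded (tip about (327,193) in the top view, pin (336,226)). The stop is to the near side (about (325,240)), with honey and salt to the right and the spice jar on the left. Next I plan the swing waypoints.

```bash
cat >> h.py <<'E'
PIN=np.array([.4655,-.134]); YB=-78.7
def C(phi,r=.056,gap=0,yaw=125.,hx=.011,hy=.0145):
    """tool centre pushing the leg at world yaw phi"""
    a=np.radians(phi);u=np.array([np.cos(a),np.sin(a)]);n=np.array([-u[1],u[0]])
    s=hx*abs(np.cos(a+np.pi/2-np.radians(yaw)))+hy*abs(np.sin(a+np.pi/2-np.radians(yaw)))
    return PIN+r*u-(.004+s+gap)*n
def go(xyz,yaw=None,frm=None):
    o=robot.get_obs(); T=R.from_rotvec(o["tool_rot"]); x=T.as_matrix()[:,0]
    d=T.inv().apply(np.array(xyz)-(o["position"] if frm is None else frm))
    y0=np.degrees(np.arctan2(x[1],x[0])); 
    rv=np.zeros(3)
    if yaw is not None:
        Rt=R.from_euler("z",yaw,degrees=True)*R.from_matrix(np.diag([1,-1,-1])); rv=np.degrees((T.inv()*Rt).as_rotvec())
    print("yaw",round(y0,1),"shift",np.round(d,4),"turn",np.round(rv,1)); return d
E
python3 - <<'E'
from h import *
print(robot.tips_ahead)
go([*C(12,.055,.018),.245],125)
E
```

```text
0.014
yaw 153.1 shift [-5.424e-01 -5.542e-01  3.000e-04] turn [ 0.  -0.  28.1]
```

```bash
python3 -m crank '[[-0.01,-0.01,0,0,0,1],[-0.03,-0.03,0,0,0,2],[-0.055,-0.055,0,0,0,4],[-0.08,-0.08,0,0,0,6],[-0.105,-0.105,0,0,0,8],[-0.13,-0.132,0,0,0,10],[-0.155,-0.158,0,0,0,12],[-0.18,-0.184,0,0,0,14],[-0.205,-0.21,0,0,0,16],[-0.23,-0.235,0,0,0,18],[-0.255,-0.26,0,0,0,19],[-0.28,-0.285,0,0,0,20]]' 0 20
python3 - <<'E'
from h import *
go([*C(12,.055,.018),.245],125)
E
```

```text
time_s: 2.9
position: [0.415, 0.1976, 0.2456]
tool_rot: [1.25, 2.882, 0.001]
ft_force: [1.4, -0.0, 0.2]
gripper_width: -0.003
grasp_force: 0.0
yaw 133.1 shift [-0.3374 -0.1621  0.0005] turn [0.  0.  8.1]
```

```bash
python3 -m crank '[[-0.03,-0.014,0,0,0,1],[-0.06,-0.029,0,0,0,2],[-0.09,-0.043,0,0,0,3],[-0.12,-0.058,0,0,0,4],[-0.15,-0.072,0,0,0,5],[-0.18,-0.087,0,0,0,6],[-0.21,-0.101,0,0,0,7],[-0.245,-0.118,0,0,0,8],[-0.28,-0.135,0,0,0,8],[-0.31,-0.15,0,0,0,8],[-0.33,-0.159,0,0,0,8],[-0.337,-0.162,0,0,0,8]]'
python3 -m crank '[[0,0,0,0,0,0]]'
python3 - <<'E'
from h import *
go([*C(12,.055,.018),.102],125)
p=robot.grab_frame("top");q=robot.grab_frame("wrist")
im=np.hstack([p["pixels"][140:290,200:420],cv2.resize(q["pixels"],(200,150))])[:,:,::-1]
cv2.imwrite("pics/b.png",cv2.resize(im,(800,286)))
E
```

```text
time_s: 3.9
position: [0.5275, -0.1625, 0.2455]
tool_rot: [1.454, 2.782, -0.003]
ft_force: [0.1, -0.5, 0.1]
gripper_width: 0.0
grasp_force: 0.0
time_s: 3.98
position: [0.5271, -0.1598, 0.2453]
tool_rot: [1.452, 2.785, -0.001]
ft_force: [0.2, 0.3, 0.6]
gripper_width: 0.002
grasp_force: 0.0
yaw 124.9 shift [0.0004 0.0002 0.1432] turn [-0.   0.1 -0.1]
```

View pics/b.png

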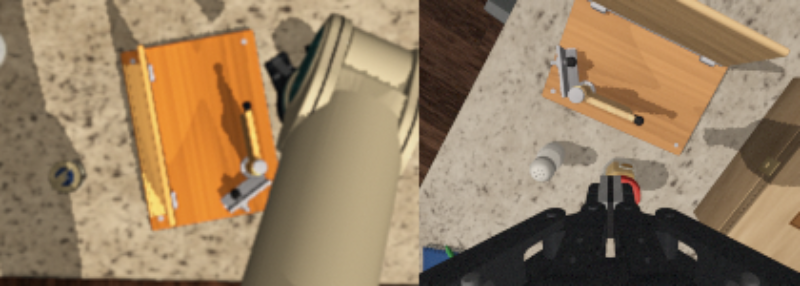

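Leg, rest and stop are as before in both views; the fingers are shut and about 18 mm clear of the leg's right side, well short of the honey jar. I go straight down.

```bash
python3 -m crank '[[0,0,0.015,0,0,0],[0,0,0.04,0,0,0],[0,0,0.065,0,0,0],[0,0,0.09,0,0,0],[0,0,0.115,0,0,0],[0,0,0.135,0,0,0],[0,0,0.143,0,0,0],[0,0,0.143,0,0,0]]'
python3 - <<'E'
from h import *
o=robot.get_obs(); print(o["position"],o["ft_force"])
for phi in range(12,136,8):
    print(phi,end=" "); go([*C(phi,.056),.102])
E
```

```text
time_s: 4.75
position: [0.5256, -0.155, 0.1008]
tool_rot: [-1.442, -2.786, -0.0]
ft_force: [0.5, 0.2, -0.2]
gripper_width: -0.001
grasp_force: 0.0
[ 0.52557143 -0.15503379  0.10075335] [ 0.52062779  0.24475488 -0.24586967]
12 yaw 125.3 shift [ 0.0116  0.0067 -0.0012] turn [0. 0. 0.]
20 yaw 125.3 shift [ 0.0194  0.0123 -0.0012] turn [0. 0. 0.]
28 yaw 125.3 shift [ 0.0282  0.0165 -0.0012] turn [0. 0. 0.]
36 yaw 125.3 shift [ 0.0373  0.0193 -0.0011] turn [0. 0. 0.]
44 yaw 125.3 shift [ 0.0434  0.0211 -0.0011] turn [0. 0. 0.]
52 yaw 125.3 shift [ 0.05    0.0221 -0.0011] turn [0. 0. 0.]
60 yaw 125.3 shift [ 0.057   0.0224 -0.0011] turn [0. 0. 0.]
68 yaw 125.3 shift [ 0.0644  0.0216 -0.001 ] turn [0. 0. 0.]
76 yaw 125.3 shift [ 0.0719  0.0198 -0.001 ] turn [0. 0. 0.]
84 yaw 125.3 shift [ 0.0793  0.0167 -0.001 ] turn [0. 0. 0.]
92 yaw 125.3 shift [ 0.0865  0.0124 -0.0009] turn [0. 0. 0.]
100 yaw 125.3 shift [ 0.0932  0.0067 -0.0009] turn [0. 0. 0.]
108 yaw 125.3 shift [ 0.0991 -0.0001 -0.0008] turn [0. 0. 0.]
116 yaw 125.3 shift [ 0.1039 -0.0081 -0.0008] turn [0. 0. 0.]
124 yaw 125.3 shift [ 0.1074 -0.0169 -0.0008] turn [0. 0. 0.]
132 yaw 125.3 shift [ 0.1098 -0.0238 -0.0008] turn [0. 0. 0.]
```

```bash
python3 -m crank '[[0.006,0.0035,0,0,0,0],[0.012,0.007,0,0,0,0],[0.0155,0.0095,0,0,0,0],[0.0194,0.0123,0,0,0,0],[0.0238,0.0145,0,0,0,0],[0.0282,0.0165,0,0,0,0],[0.0328,0.018,0,0,0,0],[0.0373,0.0193,0,0,0,0],[0.0434,0.0211,0,0,0,0],[0.05,0.0221,0,0,0,0],[0.053,0.0222,0,0,0,0],[0.057,0.0224,0,0,0,0]]'
python3 - <<'E'
from h import *
for phi in range(60,136,8):
    print(phi,end=" "); go([*C(phi,.056),.102])
p=robot.grab_frame("scene"); print([ (np.round(world(p,q["at"]),3),q["confidence"]) for q in robot.mark_of(p,"leg_tip")])
cv2.imwrite("pics/c.png",cv2.resize(p["pixels"][150:370,200:440,::-1],(480,440)))
E
```

```text
time_s: 5.75
position: [0.5122, -0.0976, 0.1023]
tool_rot: [-1.447, -2.789, 0.0]
ft_force: [1.2, -0.5, -0.2]
gripper_width: -0.001
grasp_force: 0.1
60 yaw 125.2 shift [0.0024 0.0001 0.0003] turn [0. 0. 0.]
68 yaw 125.2 shift [ 0.0098 -0.0006  0.0003] turn [0. 0. 0.]
76 yaw 125.2 shift [ 0.0173 -0.0025  0.0003] turn [0. 0. 0.]
84 yaw 125.2 shift [ 0.0247 -0.0056  0.0003] turn [0. 0. 0.]
92 yaw 125.2 shift [ 0.0319 -0.01    0.0003] turn [0. 0. 0.]
100 yaw 125.2 shift [ 0.0386 -0.0156  0.0003] turn [0. 0. 0.]
108 yaw 125.2 shift [ 0.0444 -0.0225  0.0003] turn [0. 0. 0.]
116 yaw 125.2 shift [ 0.0492 -0.0304  0.0003] turn [0. 0. 0.]
124 yaw 125.2 shift [ 0.0527 -0.0393  0.0003] turn [0. 0. 0.]
132 yaw 125.2 shift [ 0.0551 -0.0462  0.0003] turn [0. 0. 0.]
[(array([ 0.482, -0.113,  0.14 ]), 0.71)]
```

View pics/c.png

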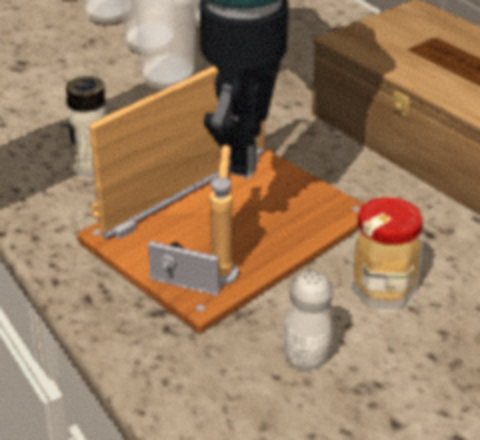

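The leg (at (222,170) in the picture) has swung with the finger (243,155), and nothing else has moved. I continue to dead centre, then feel for the stop.

```bash
python3 -m crank '[[0.004,-0.0003,0,0,0,0],[0.0075,-0.0007,0,0,0,0],[0.011,-0.0015,0,0,0,0],[0.0147,-0.0025,0,0,0,0],[0.0185,-0.004,0,0,0,0],[0.022,-0.0056,0,0,0,0],[0.026,-0.0078,0,0,0,0],[0.0295,-0.01,0,0,0,0],[0.033,-0.0128,0,0,0,0],[0.036,-0.0156,0,0,0,0],[0.036,-0.0156,0,0,0,0]]'
python3 - <<'E'
from h import *
for phi in range(100,140,4):
    print(phi,end=" "); go([*C(phi,.056),.102])
p=robot.grab_frame("scene"); save(p,"d0"); print([ (np.round(world(p,q["at"],.104),3),q["confidence"]) for q in robot.mark_of(p,"leg_tip")])
cv2.imwrite("pics/d.png",cv2.resize(p["pixels"][200:310,240:360,::-1],(480,440)))
E
```

```text
time_s: 6.77
position: [0.4776, -0.0773, 0.1022]
tool_rot: [-1.447, -2.787, 0.001]
ft_force: [0.5, -0.4, 0.1]
gripper_width: 0.0
grasp_force: 0.0
100 yaw 125.1 shift [0.002  0.001  0.0002] turn [0. 0. 0.]
104 yaw 125.1 shift [ 0.0051 -0.0023  0.0003] turn [0. 0. 0.]
108 yaw 125.1 shift [ 0.0079 -0.0059  0.0003] turn [0. 0. 0.]
112 yaw 125.1 shift [ 0.0104 -0.0097  0.0003] turn [0. 0. 0.]
116 yaw 125.1 shift [ 0.0127 -0.0138  0.0003] turn [0. 0. 0.]
120 yaw 125.1 shift [ 0.0146 -0.0182  0.0003] turn [0. 0. 0.]
124 yaw 125.1 shift [ 0.0162 -0.0227  0.0003] turn [0. 0. 0.]
128 yaw 125.1 shift [ 0.0174 -0.0263  0.0003] turn [0. 0. 0.]
132 yaw 125.1 shift [ 0.0185 -0.0296  0.0003] turn [0. 0. 0.]
136 yaw 125.1 shift [ 0.0194 -0.0331  0.0003] turn [0. 0. 0.]
[(array([ 0.45 , -0.059,  0.104]), 0.83)]
```

View pics/d.png

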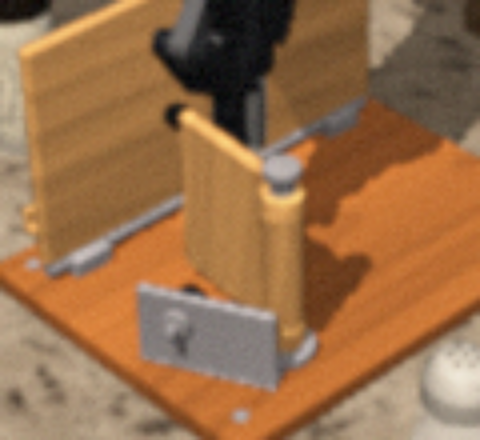

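The leg points at the rest (ball at (175,115)) at about dead centre, with the stop still ahead. Now small steps with the force watched.

```bash
python3 -m crank '[[0.002,-0.002,0,0,0,0],[0.004,-0.0045,0,0,0,0],[0.005,-0.006,0,0,0,0],[0.006,-0.007,0,0,0,0],[0.006,-0.007,0,0,0,0]]'; python3 -m crank '[[0.0005,-0.001,0,0,0,0],[0.001,-0.002,0,0,0,0],[0.001,-0.002,0,0,0,0]]'; python3 -m crank '[[0.0005,-0.001,0,0,0,0],[0.001,-0.002,0,0,0,0],[0.001,-0.002,0,0,0,0]]'
```

```text
time_s: 7.28
position: [0.4692, -0.0767, 0.1023]
tool_rot: [-1.447, -2.788, 0.0]
ft_force: [0.1, 0.9, -0.0]
gripper_width: -0.0
grasp_force: 0.0
time_s: 7.53
position: [0.4673, -0.0771, 0.1023]
tool_rot: [-1.447, -2.788, 0.0]
ft_force: [0.3, -0.5, 0.5]
gripper_width: -0.0
grasp_force: 0.0
time_s: 7.78
position: [0.465, -0.0774, 0.1023]
tool_rot: [-1.447, -2.788, 0.0]
ft_force: [-0.0, 0.1, -0.6]
gripper_width: -0.002
grasp_force: 0.0
```

```bash
for i in 1; do python3 -m crank '[[0.0007,-0.001,0,0,0,0],[0.0014,-0.002,0,0,0,0],[0.0014,-0.002,0,0,0,0]]'; done; python3 -m crank '[[0.0007,-0.001,0,0,0,0],[0.0014,-0.002,0,0,0,0],[0.0014,-0.002,0,0,0,0]]'|grep -E "pos|ft"; python3 - <<'E'
from h import *
o=robot.get_obs();print(o["ft_force"],o["ft_torque"])
go([*C(120,.056),.102]);go([*C(130,.056),.102])
E
```

```text
time_s: 8.03
position: [0.4625, -0.0773, 0.1023]
tool_rot: [-1.447, -2.788, 0.0]
ft_force: [-0.4, 0.1, -0.2]
gripper_width: -0.001
grasp_force: 0.0
position: [0.4601, -0.0773, 0.1023]
ft_force: [0.1, -0.6, -0.1]
[ 0.11880506 -0.57470507 -0.11911597] [-0.00821193 -0.02561148 -0.00201782]
yaw 125.1 shift [ 0.0046 -0.0038  0.0003] turn [0. 0. 0.]
yaw 125.1 shift [ 0.008  -0.0136  0.0003] turn [0. 0. 0.]
```

```bash
cat > ok.py <<'E'
from h import *
import sys
o=robot.get_obs();f=o["ft_force"];print(np.round(o["position"],4),np.round(f,1),"push",round(float(f[:2]@[.82,.574]),1)); sys.exit(np.hypot(*f[:2])>3)
E
python3 -m crank '[[0.0007,-0.001,0,0,0,0],[0.0014,-0.002,0,0,0,0],[0.0014,-0.002,0,0,0,0]]' >/dev/null; python3 ok.py && python3 -m crank '[[0.0005,-0.001,0,0,0,0],[0.001,-0.002,0,0,0,0],[0.001,-0.002,0,0,0,0]]'>/dev/null; python3 ok.py && python3 -m crank '[[0.0005,-0.001,0,0,0,0],[0.001,-0.002,0,0,0,0],[0.001,-0.002,0,0,0,0]]' >/dev/null; python3 ok.py && python3 -m crank '[[0.0005,-0.001,0,0,0,0],[0.001,-0.002,0,0,0,0],[0.001,-0.002,0,0,0,0]]'>/dev/null; python3 ok.py
```

```text
[ 0.4576 -0.0774  0.1023] [-0.5  0.3 -0.1] push -0.3
[ 0.4576 -0.0774  0.1023] [-0.5  0.3 -0.1] push -0.3
[ 0.4576 -0.0774  0.1023] [-0.5  0.3 -0.1] push -0.3
[ 0.4576 -0.0774  0.1023] [-0.5  0.3 -0.1] push -0.3False
False
False
False
```

```bash
sed -i 's/sys.exit(\(.*\))$/sys.exit(int(\1))/' ok.py
python3 -m crank '[[0.0005,-0.001,0,0,0,0],[0.001,-0.002,0,0,0,0],[0.001,-0.002,0,0,0,0]]'>/dev/null; python3 ok.py && python3 -m crank '[[0.0005,-0.001,0,0,0,0],[0.001,-0.002,0,0,0,0],[0.001,-0.002,0,0,0,0]]' >/dev/null && python3 ok.py && python3 -m crank '[[0.0005,-0.001,0,0,0,0],[0.001,-0.002,0,0,0,0],[0.001,-0.002,0,0,0,0]]'>/dev/null && python3 ok.py && python3 -m crank '[[0.0005,-0.001,0,0,0,0],[0.001,-0.002,0,0,0,0],[0.001,-0.002,0,0,0,0]]'>/dev/null && python3 ok.py
```

```text
[ 0.4555 -0.0778  0.1023] [ 0.  -0.2 -0.4] push -0.1
[ 0.4532 -0.0781  0.1023] [0.2 0.  0. ] push 0.2
[ 0.451  -0.0784  0.1023] [-0.3  0.3 -0. ] push -0.0
[ 0.4488 -0.0787  0.1023] [ 0.1  0.5 -0.2] push 0.4
```

```bash
python3 - <<'E'
from h import *
p=robot.grab_frame("scene"); q=robot.mark_of(p,"leg_tip")[0];w=world(p,q["at"],.104);print(w,q["confidence"],np.degrees(np.arctan2(*(w[:2]-PIN)[::-1])))
go([*C(130,.057),.102]);go([*C(136,.057),.102])
E
python3 -m crank '[[0.0006,-0.001,0,0,0,0],[0.0013,-0.002,0,0,0,0],[0.0013,-0.002,0,0,0,0]]'>/dev/null; python3 ok.py && python3 -m crank '[[0.0005,-0.001,0,0,0,0],[0.001,-0.002,0,0,0,0],[0.001,-0.002,0,0,0,0]]' >/dev/null && python3 ok.py
```

```text
[ 0.4464 -0.0788  0.1023] [ 0.3  0.  -0.7] push 0.3
[ 0.4442 -0.0792  0.1023] [-0.5 -0.4  0.5] push -0.7Traceback (most recent call last):
  File "<stdin>", line 2, in <module>
IndexError: list index out of range
```

```bash
python3 - <<'E'
from h import *
p=robot.grab_frame("scene"); cv2.imwrite("pics/e.png",cv2.resize(p["pixels"][200:310,240:360,::-1],(480,440)))
go([*C(130,.057),.102]);go([*C(136,.057),.102])
E
```

```text
yaw 125.1 shift [0.0014 0.0003 0.0003] turn [0. 0. 0.]
yaw 125.1 shift [ 0.0028 -0.005   0.0003] turn [0. 0. 0.]
```

View pics/e.png

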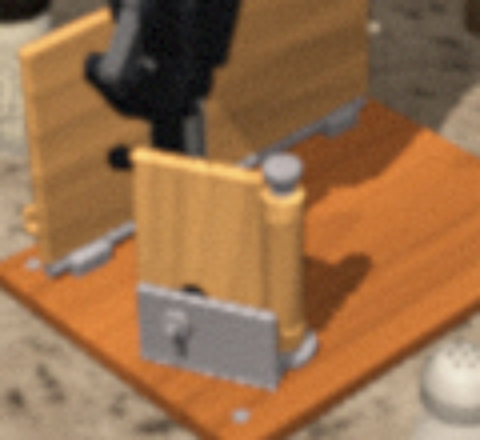

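The leg (ball at (120,155)) now lies nearly along the stop and has not yet met the dome. I continue in 1 mm steps.

```bash
python3 -m crank '[[0.0003,-0.0005,0,0,0,0],[0.0006,-0.001,0,0,0,0],[0.0006,-0.001,0,0,0,0]]'>/dev/null; python3 ok.py && python3 -m crank '[[0.0003,-0.0005,0,0,0,0],[0.0006,-0.001,0,0,0,0],[0.0006,-0.001,0,0,0,0]]' >/dev/null && python3 ok.py && python3 -m crank '[[0.0003,-0.0005,0,0,0,0],[0.0006,-0.001,0,0,0,0],[0.0006,-0.001,0,0,0,0]]' >/dev/null && python3 ok.py && python3 -m crank '[[0.0003,-0.0005,0,0,0,0],[0.0006,-0.001,0,0,0,0],[0.0006,-0.001,0,0,0,0]]' >/dev/null && python3 ok.py && python3 -m crank '[[0.0003,-0.0005,0,0,0,0],[0.0006,-0.001,0,0,0,0],[0.0006,-0.001,0,0,0,0]]' >/dev/null && python3 ok.py
```

```text
[ 0.4433 -0.0792  0.1023] [-0.6 -0.1  0.6] push -0.6
[ 0.4421 -0.0793  0.1023] [ 0.7 -1.  -0.2] push -0.0
[ 0.4414 -0.0794  0.1023] [ 1.4 -0.1 -0.9] push 1.1
[ 0.4409 -0.0794  0.1024] [ 3.7  0.8 -1.4] push 3.5
```

```bash
python3 -m crank '[[0,-0.0005,0,0,0,0],[0,-0.001,0,0,0,0],[0,-0.001,0,0,0,0]]'>/dev/null; python3 ok.py; python3 -m crank '[[0,-0.0005,0,0,0,0],[0,-0.0005,0,0,0,0]]'>/dev/null; python3 ok.py
```

```text
[ 0.4405 -0.0797  0.1025] [ 4.9  1.4 -0.7] push 4.8
[ 0.4405 -0.0798  0.1025] [ 5.3  3.6 -2.7] push 6.4
```

```bash
python3 -m crank '[[0,-0.0005,0,0,0,0],[0,-0.001,0,0,0,0],[0,-0.001,0,0,0,0]]'>/dev/null; python3 ok.py;  python3 -m crank '[[0,-0.0003,0,0,0,0],[0,-0.0003,0,0,0,0]]'>/dev/null; python3 ok.py
```

```text
[ 0.4403 -0.08    0.1025] [ 5.5  3.8 -2.6] push 6.7
[ 0.4402 -0.08    0.1026] [ 5.8  3.9 -3.3] push 7.0
```

```bash
python3 -m crank '[[0,-0.0005,0,0,0,0],[0,-0.001,0,0,0,0],[0,-0.001,0,0,0,0],[0,-0.001,0,0,0,0]]'>/dev/null; python3 ok.py;  python3 -m crank '[[0,-0.0005,0,0,0,0],[0,-0.0005,0,0,0,0],[0,-0.0005,0,0,0,0]]'>/dev/null; python3 ok.py
```

```text
[ 0.44   -0.0801  0.1026] [ 8.   5.2 -4.4] push 9.6
[ 0.44   -0.0803  0.1026] [ 8.8  5.4 -4. ] push 10.3
```

About 10 N is reached. I hold it, back off and lift.

```bash
python3 -m crank '[[0,0,0,0,0,0],[0,0,0,0,0,0],[0,0,0,0,0,0],[0,0,0,0,0,0],[0,0,0,0,0,0]]'>/dev/null; python3 ok.py; python3 -m crank '[[0,0.002,0,0,0,0],[0,0.004,0,0,0,0],[0,0.008,0,0,0,0],[0,0.014,0,0,0,0],[0,0.02,0,0,0,0],[0,0.02,-0.02,0,0,0],[0,0.02,-0.05,0,0,0],[0,0.02,-0.085,0,0,0],[0,0.02,-0.12,0,0,0],[0,0.02,-0.12,0,0,0]]'>/dev/null; python3 ok.py
python3 - <<'E'
from h import *
b=np.radians(YB);xb=np.array([np.cos(b),np.sin(b)]);yb=np.array([-xb[1],xb[0]])
c=np.array([.5117,-.0685])
P=lambda x,y:c+x*xb+y*yb
print(P(-64,0) if 0 else P(-.064,.02))
go([*P(-.11,.02),.222],YB+180-90); go([*P(-.11,.02),.222],YB+180); go([*P(-.11,.02),.222],125)
p=robot.grab_frame("scene"); q=robot.mark_of(p,"leg_tip")
for k in q:
    w=world(p,k["at"],.104);print(w,k["confidence"],np.degrees(np.arctan2(*(w[:2]-PIN)[::-1])))
print([(np.round(world(p,k["at"]),3)) for k in robot.mark_of(p,"rest_top")])
E
```

```text
[ 0.44   -0.0803  0.1026] [ 8.5  5.4 -4.3] push 10.1
[ 0.4558 -0.071   0.2275] [ 1.1 -0.5 -0.3] push 0.6
[ 0.51877174 -0.00182174]
yaw 125.1 shift [0.0625 0.1099 0.0059] turn [  0.6  -0.2 113.8]
yaw 125.1 shift [0.0625 0.1099 0.0059] turn [ 0.5  0.3 23.8]
yaw 125.1 shift [0.0625 0.1099 0.0059] turn [0.4 0.3 0.1]
[ 0.41051175 -0.08032224  0.104     ] 0.88 135.69094347130806
[array([ 0.496, -0.013,  0.144])]
```

The tip sits at about 214° relative to the board, past dead centre against the dome. The rest is still upright. I move in front of it.

```bash
python3 -m crank '[[0.01,0.02,0,0,0,4],[0.02,0.04,0,0,0,9],[0.035,0.06,0,0,0,14],[0.045,0.08,0,0,0,19],[0.055,0.1,0,0,0,23.8],[0.0625,0.11,0,0,0,23.8],[0.0625,0.11,0.02,0,0,23.8],[0.0625,0.11,0.05,0,0,23.8],[0.0625,0.11,0.075,0,0,23.8],[0.0625,0.11,0.095,0,0,23.8],[0.0625,0.11,0.095,0,0,23.8],[0.0625,0.11,0.095,0,0,23.8]]'; python3 - <<'E'
from h import *
b=np.radians(YB);xb=np.array([np.cos(b),np.sin(b)])
p=robot.get_obs()["position"][:2]-[.5117,-.0685];print(p@xb,p@[-xb[1],xb[0]])
q=robot.grab_frame("scene");r=robot.outline_of(q,"rest")[0];c=cloud(q,r["mask"]);c=c[c[:,2]>.05]
x=(c[:,:2]-[.5117,-.0685])@xb
print(np.polyfit(c[:,2],x,1),[np.median(x[abs(c[:,2]-z)<.005]) for z in(.06,.1,.14)])
E
```

```text
time_s: 15.0
position: [0.5051, 0.0433, 0.126]
tool_rot: [-1.989, -2.428, 0.006]
ft_force: [-0.1, 0.2, 0.0]
gripper_width: -0.001
grasp_force: 0.0
-0.1109543260005412 0.015408535920047855
[-0.03075441 -0.05412742] [np.float64(-0.05607989433567562), np.float64(-0.057043829100333246), np.float64(-0.0583220476117711)]
```

```bash
sed -i 's/>3))/>5))/' ok.py
python3 -m crank '[[-0.005,0,0,0,0,0],[-0.012,0,0,0,0,0],[-0.02,0,0,0,0,0],[-0.026,0,0,0,0,0],[-0.03,0,0,0,0,0],[-0.032,0,0,0,0,0],[-0.034,0,0,0,0,0],[-0.036,0,0,0,0,0],[-0.036,0,0,0,0,0]]'>/dev/null; python3 ok.py && python3 -m crank '[[-0.001,0,0,0,0,0],[-0.002,0,0,0,0,0],[-0.003,0,0,0,0,0],[-0.004,0,0,0,0,0]]'>/dev/null; python3 ok.py
```

```text
[0.5138 0.0085 0.1273] [0.3 0.6 0.3] push 0.6
[0.5145 0.005  0.1273] [-0.3  0.7  1.1] push 0.2
```

```bash
python3 -m crank '[[-0.0015,0,0,0,0,0],[-0.003,0,0,0,0,0],[-0.0045,0,0,0,0,0],[-0.006,0,0,0,0,0]]'>/dev/null; python3 ok.py && python3 -m crank '[[-0.0015,0,0,0,0,0],[-0.003,0,0,0,0,0],[-0.0045,0,0,0,0,0],[-0.006,0,0,0,0,0]]'>/dev/null; python3 ok.py; python3 - <<'E'
from h import *
b=np.radians(YB);xb=np.array([np.cos(b),np.sin(b)])
p=robot.get_obs()["position"][:2]-[.5117,-.0685];print(p@xb)
q=robot.grab_frame("scene");r=robot.outline_of(q,"rest")[0];c=cloud(q,r["mask"]);c=c[c[:,2]>.05]
x=(c[:,:2]-[.5117,-.0685])@xb
print([np.median(x[abs(c[:,2]-z)<.005]) for z in(.06,.1,.14)])
E
```

```text
[ 0.5158 -0.0013  0.1272] [-0.5 -0.4 -0.3] push -0.7
[ 0.517  -0.0073  0.1273] [0.4 0.5 0.3] push 0.6
-0.05901018177715092
[np.float64(-0.04882383256509017), np.float64(-0.04239113471868928), np.float64(-0.03678572636897609)]
```

```bash
cat > lean.py <<'E'
from h import *
b=np.radians(YB);xb=np.array([np.cos(b),np.sin(b)])
q=robot.grab_frame("scene");r=robot.outline_of(q,"rest")[0];c=cloud(q,r["mask"]);c=c[c[:,2]>.05]
x=(c[:,:2]-[.5117,-.0685])@xb
X=[np.median(x[abs(c[:,2]-z)<.005]) for z in(.06,.1,.13)]; print("rest",np.round(X,4),"lean",np.arctan((X[2]-X[0])/.07)); save(q,"lean")
E
python3 -m crank '[[-0.0015,0,0,0,0,0],[-0.003,0,0,0,0,0],[-0.0045,0,0,0,0,0],[-0.0045,0,0,0,0,0]]'>/dev/null; python3 ok.py; python3 lean.py;  python3 -m crank '[[0,0,0,0,0,0],[0,0,0,0,0,0],[0,0,0,0,0,0],[0,0,0,0,0,0],[0,0,0,0,0,0],[0,0,0,0,0,0]]'>/dev/null; python3 lean.py
```

```text
[ 0.518  -0.0119  0.1273] [0.2 0.4 1.3] push 0.3
rest [-0.0466 -0.0379 -0.0313] lean 0.21538249320852415
rest [-0.043  -0.0307 -0.0217] lean 0.29623512172503563
```

It is tipping by itself. I back away, let it settle and look.

```bash
python3 -m crank '[[0.005,0,0,0,0,0],[0.015,0,0,0,0,0],[0.03,0,0,0,0,0],[0.045,0,0,0,0,0],[0.05,0,-0.02,0,0,0],[0.05,0,-0.05,0,0,0],[0.05,0,-0.08,0,0,0],[0.05,0,-0.11,0,0,0],[0.05,0,-0.13,0,0,0],[0.05,0,-0.13,0,0,0]]'>/dev/null; python3 lean.py; python3 -m crank '[[0,0,0,0,0,0],[0,0,0,0,0,0],[0,0,0,0,0,0],[0,0,0,0,0,0],[0,0,0,0,0,0],[0,0,0,0,0,0],[0,0,0,0,0,0],[0,0,0,0,0,0],[0,0,0,0,0,0],[0,0,0,0,0,0],[0,0,0,0,0,0],[0,0,0,0,0,0]]'; python3 lean.py; python3 - <<'E'
import cv2
cv2.imwrite("pics/f.png",cv2.resize(cv2.imread("pics/lean.png")[150:370,200:440],(480,440)))
E
```

```text
rest [-0.0376 -0.0195 -0.0071] lean 0.4103205975031165
time_s: 19.92
position: [0.508, 0.0376, 0.2573]
tool_rot: [1.991, 2.43, 0.0]
ft_force: [-0.3, -0.2, 0.9]
gripper_width: 0.001
grasp_force: 0.0
rest [-0.0372 -0.0193 -0.007 ] lean 0.4077219081196329
```

View pics/f.png

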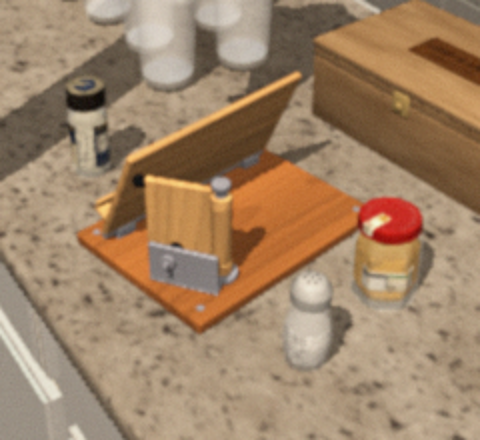

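The rest leans steadily at 0.41 rad on the leg's ball (about (138,180)). The leg is against the stop, and the jars and the shaker are unmoved.

```bash
python3 -c "
from bench import robot
print(robot.close_job())"
```

```text
the job is handed in; nothing more can be done
None
```

The easel is set up: the leg was pressed home on its stop with about 10 N, the rest leans steadily on it at about 0.41 rad, and the jars and shaker look undisturbed; the job was handed in at about 20 s.

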